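Hold the white reference tile flush on a tilted colour reader

ROBOT

A 7-joint arm with a two-finger parallel gripper is mounted at the origin on a cart in front of the work surface, level with it; the furniture and walls round the work are solid. World frame = base frame: x ahead of the robot, y to its left, z up, the work surface at z = 0. Lengths are in m, angles in rad, forces in N, time in s.
With the tool pointing down it reaches from about 0.425 to 0.875 m from the base axis. Payload 4.7 kg.
Tool frame: the origin (TCP) lies midway between the tips of the shut fingers; the grasp point (between the pads) lies ctrl.grasp_offset behind it (ctrl.grasp_offset is the distance from the TCP to the grasp point, in m); z points along the fingers, y is the line along which they close (so a half turn about z gives the same grasp; the last joint's range is limited). The gripper opens to 87 mm and grips with 3 to 60 N. Pads are 19 mm wide; open, the fingers measure 117 mm over their backs; the gripper's body (75 mm by 190 mm) begins 51 mm behind the grasp point.
Start: joints at [1.186, 0.321, -0.07, 1.45, 0.023, 1.371, -0.057], TCP at [0.252, -0.599, 0.223] pointing down, gripper open.
Joint ranges: [-2.86, 2.86], [-0.3, 2.09], [-1.38, 1.24], [0.06, 2.45], [-1.56, 4.7], [0.09, 2.05], [-2.69, 2.69]. Speed limits (rad/s): [2.57, 2.57, 3.14, 3.14, 3.14, 3.14, 3.14].

INTERFACE

Orientations are given as a rotation vector (axis times angle).
In Python, from bench import ctrl gives the robot as it stands. The module is installed in compiled form; this text tells all that it offers.
- The arm moves only by the tool jog_arm, never from a script. Its argument "moves" is one flat list of numbers, 7 for each row, row after row: the shift along the tool's x, y, z in units of 30 cm (1.0 is 30 cm), then the turn, a rotation vector about the tool's x, y, z in units of 60 degrees (1.0 is 60 degrees), then the gripper's target within -1 to 1 (fully open at 1, half-way at 0, shut at -1). In form: [x, y, z, wx, wy, wz, fingers, x, y, z, wx, wy, wz, fingers, ...]. A call has exactly 8 rows; each row is the pose to reach, as a shift and turn from the pose commanded when the call began, along the tool's axes at that moment; what a row does not reach only later rows make up. A row lasts 1/8 s, in which the tool goes at most 62.5 mm and 10.7 degrees, less where a joint would pass 70% of its speed; a pose out of reach is approached as far as the arm can. A call with a number of a shift or a turn outside -1 to 1 is refused whole. A call with a gripper value outside its range is refused whole. The fingers move at their own pace and stop on an object; "newtons" is the grip in N (left out, the last holds). Time passes only in rows, so rows that repeat a pose let the fingers close, or fill a call up. It gives the time, the measured TCP pose, the force, the opening and the grip force at its end, in the units of the state.
- ctrl.get_state(): the state, without advancing time (a new reading comes with each control period).
- ctrl.get_image(name): name is "scene" or "top" or "wrist"; returns a dict with "pixels" (384x512x3 uint8, red, green, blue), "fx", "fy", "cx", "cy" (pixels), "xyz" and "rotation" of the camera in the world; the wrist camera has in their place "tool_from_camera" (4x4, takes a point from camera to tool coordinates, whose origin is the TCP and whose axes are the flange's). Camera axes: x right, y up, looking along -z (the intrinsics and any distortion apply to the point x, -y, -z); pixel columns grow to the right and rows downward; lengths in m; the calibration is good to about 2 mm. A picture is of the moment at which its call begins: read the wrist's pose just before it. There is no depth.
- ctrl.close_job(): hands the job in; it is judged then, once.
The state is a dict: "time": time; "joint_positions": joint angles; "qd": joint speeds; "joint_torque": joint torques, N m; "position": TCP position; "tool_rot": TCP orientation; "ft_force": force on the tool from outside, world axes, zero at the start; "torque": the same for the moment, N m; "grip_width": opening from 0.0 (shut) to 1.0 (fully open); "grip_force": force on a finger pad.
Only numpy, scipy, OpenCV 4.12 (cv2) and the standard library are available. Lean on these libraries where they do the work, as an engineer would, in place of code of your own. Each camera call takes 0.05 s, during which the arm holds its last target. There are 200 camera calls.

TASK

Pick up the white reference tile by its blue grip and fit it, white face down, into the matching oblong pocket on the colour reader's sloping head, tilted to the slope so that it lies flush on the pocket floor and the spring pin is pushed fully in. Finish while still gripping the tile and pressing it there, firmly but not hard; do not let go. Leave the vials, the metal dish and the hand lens where they are.

Things in the scene. Friction and masses are not known exactly. Their poses are not given: they have to be found in the camera images.
- ref_tile: Loose white ceramic tile, 56 (its x) x 72 (its y) x 8 mm thick, with an upright blue grip rib on its back: 40 mm long along the tile's x, 12 mm thick along y, from 7 to 47 mm above the white underside, centred. About 90 to 140 g. Origin: centre of the white underside; z points out of the back, up the rib. It starts lying on the worktop, rib up. A half turn about z makes no difference.
- colour_reader: Colour reader fixed to the worktop, its place and yaw vary: grey base plate 150 x 150 x 18 mm, two grey cheeks (outer faces 138 mm apart along y, tops 95 mm high, black knobs outside them to 156 mm) and between them a white head, tilted about a level axis along y, 75 mm above the worktop. Origin: centre of the base's underside; the low edge of the head faces the reader's -x, towards the robot.
- head (a joint): Tilt of the head in rad: 0 level, growing as the head leans towards the reader's -x; it starts between 0.2 and 0.6. Its hinge is very stiff (about 5 N m), it stays as found.
- pocket (a point): Centre of the pocket floor on the head (22 mm from the tilt axis). z points out of the floor, square to it; x points up the slope; y is level. The pocket is 61 (x) x 77 (y) mm at the floor, 2.5 mm wider all round than the tile, 6 mm deep inside a black rim 10 mm wide, whose inner edges flare out at 45 degrees by 3 mm. The head's top face is 100 (x) x 114 (y) mm.
- pin (a joint): Brass spring pin, 10 mm across, in the middle of the pocket floor; how far it is pushed in, in m: 0 = out, standing 6 mm proud of the floor; 0.006 = level with the floor. It pushes back with 0.8 N when out and 3.2 N when level with the floor, enough to lift a tile that is let go.
- vial_0: Red-capped vial, 33 mm across, 78 mm tall, standing; origin at the centre of its underside. Leave it.
- vial_1: Blue-capped vial, 33 mm across, 78 mm tall, standing; origin at the centre of its underside. Leave it.
- dish: Round lidded metal dish, 61 mm across, 26 mm tall; origin at the centre of its underside. Leave it.
- lens: Hand lens with a black handle, 45 x 108 (y) x 9 mm, lying flat; origin at the middle of its underside. Leave it.
Not all that is in view belongs to the job. What is shaped like the colour_reader but brown is not meant. What is shaped like the ref_tile but green is not meant.

How it is judged:
By the outcome, as a careful person would: the job done as asked, in the order asked, and still so for the second after the job is handed in, while the arm keeps its last pose, push and grip.
It also fails if it takes over 35 s, if anything falls off the work surface, if the arm or the gripper's body presses on something with over 40 N, if the wrist force passes 120 N, or if a joint passes its speed limit or range.

## Working session

There is one attempt and no reset: what is moved stays moved. The work goes in short steps, Python scripts to look and compute and a tool call to move; the robot and the scene stay as the last step left them, time stands still between calls to the robot, and variables do not carry over. Pictures are saved under pics/ and viewed, at most 10 in all, crops included, and the job is handed in when it is done.

Besides the shell and the picture viewer there is one more tool, called as name(argument=value, ...), one argument or row to a line, values as JSON. jog_arm: Moves the arm, as the interface text tells. Its arguments: {"type":"object","properties":{"moves":{"type":"array"},"newtons":{"type":"number"}},"required":["moves"]}

```bash
mkdir -p pics; python3 - <<'E'
from bench import ctrl
import cv2,numpy as np
s=ctrl.get_state();print({k:np.round(v,3).tolist() for k,v in s.items()},ctrl.grasp_offset)
ims=[]
for n in("scene","top"):
    d=ctrl.get_image(n);print(n,{k:np.round(v,4).tolist() if not isinstance(v,dict) else v for k,v in d.items() if k!="pixels"})
    cv2.imwrite(f"pics/{n}0.png",d["pixels"][:,:,::-1])
E
```

```text
{'time': 0.0, 'joint_positions': [1.186, 0.322, -0.07, 1.452, 0.023, 1.371, -0.057], 'qd': [-0.001, 0.001, -0.001, 0.002, -0.001, -0.001, 0.002], 'joint_torque': [-0.0, -49.128, -0.404, -31.253, -0.064, 0.044, 0.0], 'position': [0.252, -0.599, 0.221], 'tool_rot': [-3.078, -0.622, 0.001], 'ft_force': [-0.265, 0.572, 0.502], 'torque': [-0.056, 0.019, 0.001], 'grip_force': 0.0, 'grip_width': 1.002} 0.0187
scene {'fx': 362.9329, 'fy': 362.9329, 'cx': 262.2653, 'cy': 189.3976, 'xyz': [-0.0375, 0.5025, 0.7234], 'rotation': [0.4154, -1.0055, -2.1468]}
top {'fx': 473.6342, 'fy': 473.6342, 'cx': 255.3395, 'cy': 195.9848, 'xyz': [0.2774, -0.0079, 1.5666], 'rotation': [0.1105, -0.13, -1.5461]}
```

View pics/scene0.png

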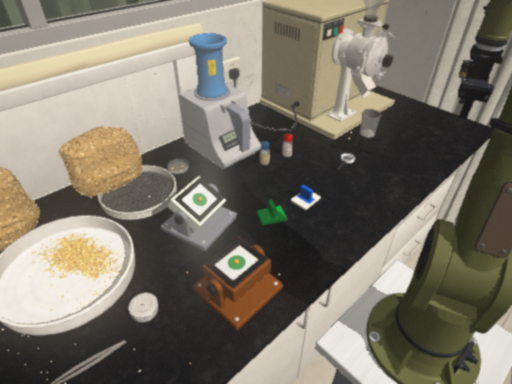

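View pics/top0.png

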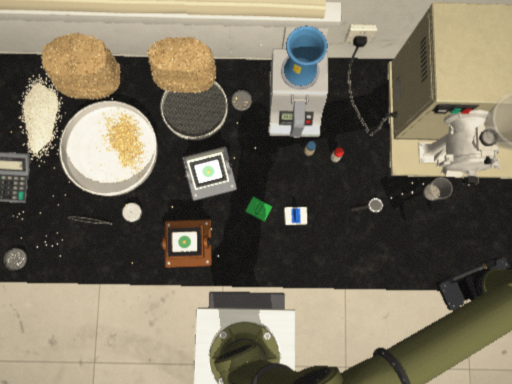

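The scene view shows the white tile with its blue rib at (305,195), the grey reader's head at (198,200), the brown decoy at (238,270) and the green decoy at (272,212). In the top view the tile is at (296,216), the grey reader at (209,172), the brown decoy at (187,243) and the green decoy at (259,209).

```bash
cat > h.py <<'E'
from bench import ctrl
import cv2,numpy as np
from scipy.spatial.transform import Rotation as R
def cam(n):
    s=ctrl.get_state(); d=ctrl.get_image(n)
    if n=="wrist":
        T=np.eye(4);T[:3,:3]=R.from_rotvec(s["tool_rot"]).as_matrix();T[:3,3]=s["position"]
        M=T@np.array(d["tool_from_camera"]);d["C"]=M[:3,3];d["R"]=M[:3,:3]
    else: d["C"]=np.array(d["xyz"]);d["R"]=R.from_rotvec(d["rotation"]).as_matrix()
    d["bgr"]=np.ascontiguousarray(d["pixels"][:,:,::-1]);d["hsv"]=cv2.cvtColor(d["bgr"],cv2.COLOR_BGR2HSV);return d
def ray(d,p):
    p=np.atleast_2d(np.float64(p));v=np.c_[(p[:,0]-d["cx"])/d["fx"],-(p[:,1]-d["cy"])/d["fy"],-np.ones(len(p))]@d["R"].T
    return v/np.linalg.norm(v,axis=1)[:,None]
def onz(d,p,z): v=ray(d,p);return d["C"]+v*((z-d["C"][2])/v[:,2])[:,None]
def onplane(d,p,q,n): v=ray(d,p);return d["C"]+v*(((q-d["C"])@n)/(v@n))[:,None]
def proj(d,P):
    c=(np.atleast_2d(P)-d["C"])@d["R"];return np.c_[d["cx"]-d["fx"]*c[:,0]/c[:,2],d["cy"]+d["fy"]*c[:,1]/c[:,2]]
def tri(a,p,b,q):
    u,v=ray(a,p),ray(b,q);out=[]
    for i in range(len(u)):
        A=np.c_[u[i],-v[i]];t=np.linalg.lstsq(A,b["C"]-a["C"],rcond=None)[0]
        X,Y=a["C"]+t[0]*u[i],b["C"]+t[1]*v[i];out.append(np.r_[(X+Y)/2,np.linalg.norm(X-Y)])
    return np.array(out)
def blobs(mask,amin=20):
    cs=cv2.findContours(mask.astype(np.uint8),cv2.RETR_EXTERNAL,cv2.CHAIN_APPROX_NONE)[0]
    return sorted([c for c in cs if cv2.contourArea(c)>amin],key=cv2.contourArea,reverse=True)
def near(cs,p): return min(cs,key=lambda c:np.linalg.norm(np.array(cv2.minAreaRect(c)[0])-p))
def sub(d,m,box):  # mask inside box x0,y0,x1,y1
    o=np.zeros(m.shape,bool);x0,y0,x1,y1=box;o[y0:y1,x0:x1]=m[y0:y1,x0:x1];return o
E
python3 - <<'E'
from h import *
np.set_printoptions(precision=4,suppress=True)
t,s=cam("top"),cam("scene")
for d,n,tb,hb in((t,"t",(275,200,320,232),(180,145,240,202)),(s,"s",(285,178,328,214),(165,172,235,240))):
    H=d["hsv"].astype(int)
    blue=(H[...,0]>100)&(H[...,0]<130)&(H[...,1]>120)
    wh=(H[...,2]>150)&(H[...,1]<60)
    bb=blobs(sub(d,blue,tb),8)[0]; wt=blobs(sub(d,wh|blue,tb),8)[0]
    print(n,"rib",cv2.minAreaRect(bb),"tile",cv2.minAreaRect(wt))
    print(onz(d,cv2.boxPoints(cv2.minAreaRect(wt)),.008),onz(d,[cv2.minAreaRect(bb)[0]],.047))
    gr=(H[...,0]>40)&(H[...,0]<90)&(H[...,1]>90)
    for b in blobs(sub(d,gr,hb),8)[:2]: print("green",cv2.minAreaRect(b),cv2.contourArea(b))
    cs,hi=cv2.findContours(sub(d,(H[...,2]>150),hb).astype(np.uint8),cv2.RETR_CCOMP,cv2.CHAIN_APPROX_NONE)
    for c in cs:
        if cv2.contourArea(c)>80: print("bright",cv2.contourArea(c),cv2.minAreaRect(c),cv2.boxPoints(cv2.minAreaRect(c)).tolist())
    x0,y0,x1,y1=hb;cv2.imwrite(f"pics/h{n}.png",cv2.resize(d["bgr"][y0:y1,x0:x1],None,fx=6,fy=6,interpolation=cv2.INTER_NEAREST))
a=cv2.imread("pics/ht.png");b=cv2.imread("pics/hs.png");h=max(a.shape[0],b.shape[0])
f=lambda i:cv2.copyMakeBorder(i,0,h-i.shape[0],0,0,cv2.BORDER_CONSTANT)
cv2.imwrite("pics/both.png",np.hstack([f(a),f(b)]));print(a.shape,b.shape)
E
```

```text
t rib ((295.5, 215.5), (13.0, 7.0), 90.0) tile ((295.0, 215.5), (17.0, 22.0), 90.0)
[[ 0.484  -0.1209  0.008 ]
 [ 0.4856 -0.194   0.008 ]
 [ 0.429  -0.1942  0.008 ]
 [ 0.4274 -0.1215  0.008 ]] [[ 0.452  -0.1555  0.047 ]]
bright 436.0 ((207.82354736328125, 170.79412841796875), (18.91777801513672, 25.46623992919922), 75.96376037597656) [[193.17649841308594, 164.70590209960938], [217.8823699951172, 158.5294189453125], [222.47059631347656, 176.88235473632812], [197.7647247314453, 183.058837890625]]
bright 1525.5 ((209.0473175048828, 174.24586486816406), (40.0429573059082, 43.572479248046875), 75.52970886230469) [[182.9492645263672, 160.30343627929688], [225.13951110839844, 149.41561889648438], [235.14537048339844, 188.18829345703125], [192.9551239013672, 199.07611083984375]]
bright 873.0 ((207.70591735839844, 170.82354736328125), (27.649057388305664, 33.95498275756836), 75.96376037597656) [[187.8824005126953, 161.52943420410156], [220.8235626220703, 153.2941436767578], [227.52943420410156, 180.11766052246094], [194.58827209472656, 188.3529510498047]]
s rib ((306.1029052734375, 193.16172790527344), (17.835851669311523, 13.891385078430176), 30.963754653930664) tile ((304.5000305175781, 197.00001525878906), (21.920310974121094, 21.92030906677246), 45.0)
[[ 0.4917 -0.1244  0.008 ]
 [ 0.5091 -0.2143  0.008 ]
 [ 0.4284 -0.1925  0.008 ]
 [ 0.4157 -0.1078  0.008 ]] [[ 0.4409 -0.1383  0.047 ]]
bright 570.0 ((199.0, 198.99998474121094), (24.041629791259766, 25.455841064453125), 45.0) [[181.5, 199.49998474121094], [199.5, 181.49998474121094], [216.5, 198.49998474121094], [198.5, 216.49998474121094]]
bright 783.5 ((203.08169555664062, 208.4331817626953), (57.34319305419922, 45.87455749511719), 50.710594177246094) [[167.17327880859375, 200.767333984375], [202.67822265625, 171.71783447265625], [238.9901123046875, 216.09902954101562], [203.48516845703125, 245.14852905273438]]
(342, 360, 3) (408, 420, 3)
```

View pics/both.png

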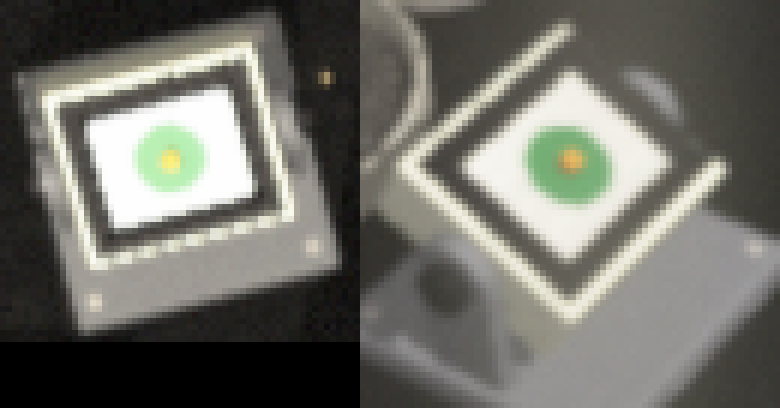

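The crop shows the pocket's white floor framed by the black rim. The brass pin is at about top (208.3,171.7) and scene (200.0,198.7). In the top view the head's tilt edges slope about 14° in the image.

```bash
python3 - <<'E'
from h import *
np.set_printoptions(precision=4,suppress=True)
t,s=cam("top"),cam("scene")
T=[(193.2,164.7),(217.9,158.5),(222.5,176.9),(197.8,183.1),(208.3,171.7)]
S=[(181.5,199.5),(199.5,181.5),(216.5,198.5),(198.5,216.5),(200,198.7)]
P=tri(t,T,s,S);print(P)
c=P[:4,:3]; x=(c[0]+c[1]-c[2]-c[3])/2; y=(c[0]+c[3]-c[1]-c[2])/2
print(np.linalg.norm(x),np.linalg.norm(y)); print("tilt",np.arctan2(x[2],np.hypot(x[0],x[1])),"yaw",np.arctan2(x[1],x[0]),np.arctan2(-y[0],y[1]),"ytilt",y[2])
# tile rib and base
print("rib tri",tri(t,[(295.5,215.5)],s,[(306.1,193.2)]))
b=onz(t,[[182.9,160.3],[225.1,149.4],[235.1,188.2],[193,199.1]],.018);print("base",b,b.mean(0),np.linalg.norm(b[0]-b[1]),np.linalg.norm(b[1]-b[2]))
e=b[0]-b[1];print("yawbase",np.arctan2(-e[0],e[1]))
print(R.from_rotvec(ctrl.get_state()["tool_rot"]).as_matrix(), ctrl.get_image("wrist")["tool_from_camera"])
E
```

```text
[[0.5972 0.1721 0.109  0.003 ]
 [0.6196 0.0967 0.1127 0.0014]
 [0.5682 0.0827 0.077  0.0015]
 [0.5452 0.1598 0.0777 0.0009]
 [0.58   0.1267 0.0952 0.0006]]
0.06304420398881334 0.07956130146785985
tilt 0.5603777418261398 yaw 0.24965445116481583 0.28893508443896043 ytilt -0.001467955339192778
rib tri [[ 0.4545 -0.1572  0.0271  0.0007]]
base [[0.6325 0.2196 0.018 ]
 [0.6732 0.0799 0.018 ]
 [0.5419 0.0428 0.018 ]
 [0.5023 0.1806 0.018 ]] [0.5875 0.1307 0.018 ] 0.14551418537059146 0.13645635035614123
yawbase 0.28391587680226593
[[ 0.9215  0.3884 -0.0003]
 [ 0.3884 -0.9215  0.0005]
 [-0.0001 -0.0006 -1.    ]] [[-0.0001  0.9649  0.2626  0.0705]
 [ 1.      0.0001 -0.0001  0.0006]
 [-0.0002  0.2626 -0.9649 -0.1631]
 [ 0.      0.      0.      1.    ]]
```

jog_arm(
  moves=[0.2,-0.17,0,0,0,0.1,0,0.35,-0.32,0,0,0,0.2,0,0.5,-0.46,0,0,0,0.3,0,0.65,-0.6,0,0,0,0.38,0,0.8,-0.75,0,0,0,0.38,0,0.95,-0.88,0,0,0,0.38,0,0.95,-0.88,0,0,0,0.38,0,0.95,-0.88,0,0,0,0.38,0],
  newtons=25,
)

```text
time: 1.35
position: [0.4127, -0.2448, 0.2228]
tool_rot: [3.141, 0.004, 0.0]
ft_force: [-0.7, -0.1, 0.5]
grip_width: 0.498
grip_force: 0.0
```

jog_arm(
  moves=[0.07,-0.15,0.1,0,0,0,0,0.14,-0.29,0.23,0,0,0,0,0.14,-0.29,0.23,0,0,0,0,0.14,-0.29,0.23,0,0,0,0,0.14,-0.29,0.23,0,0,0,0,0.14,-0.29,0.23,0,0,0,0,0.14,-0.29,0.23,0,0,0,0,0.14,-0.29,0.23,0,0,0,0],
)

```text
time: 2.35
position: [0.4544, -0.1583, 0.1537]
tool_rot: [3.141, 0.001, 0.0]
ft_force: [-0.3, -0.1, -0.3]
grip_width: 0.499
grip_force: 0.0
```

```bash
cat > tile.py <<'E'
from h import *
np.set_printoptions(precision=4,suppress=True)
w=cam("wrist");H=w["hsv"].astype(int);cv2.imwrite("pics/w1.png",w["bgr"])
s=ctrl.get_state();print(s["position"],s["tool_rot"])
blue=(H[...,0]>100)&(H[...,0]<130)&(H[...,1]>120);wh=(H[...,2]>150)&(H[...,1]<60)
b=near(blobs(blue,200),proj(w,[.455,-.157,.047])[0]);m=cv2.minAreaRect(b);print("rib",m,onz(w,cv2.boxPoints(m),.047))
t=near(blobs(wh|blue,500),proj(w,[.455,-.157,.008])[0]);m=cv2.minAreaRect(t);q=onz(w,cv2.boxPoints(m),.008);print("tile",m,q,q.mean(0))
E
python3 tile.py
```

```text
[ 0.4545 -0.1581  0.1537] [3.1413 0.0012 0.0004]Traceback (most recent call last):
  File "tile.py", line 6, in <module>
    b=near(blobs(blue,200),proj(w,[.455,-.157,.047])[0]);m=cv2.minAreaRect(b);print("rib",m,onz(w,cv2.boxPoints(m),.047))
  File "h.py", line 27, in near
    def near(cs,p): return min(cs,key=lambda c:np.linalg.norm(np.array(cv2.minAreaRect(c)[0])-p))
                           ~~~^^^^^^^^^^^^^^^^^^^^^^^^^^^^^^^^^^^^^^^^^^^^^^^^^^^^^^^^^^^^^^^^^^^
ValueError: min() iterable argument is empty
```

View pics/w1.png

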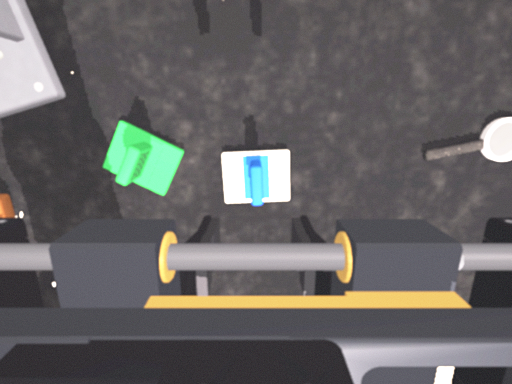

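The wrist view shows the tile at (256,176), turned by about 2°. Its blue rib runs from (256,155) to (257,205), between the fingers.

```bash
python3 - <<'E'
from h import *
np.set_printoptions(precision=4,suppress=True)
w=cam("wrist");H=w["hsv"].astype(int);print(H[190,257],H[160,240],H[160,256])
sat=(H[...,0]>90)&(H[...,0]<130)&(H[...,1]>120);wh=(H[...,2]>150)&(H[...,1]<80);box=(205,135,305,218)
t=blobs(sub(w,wh|sat,box),500)[0]
m=cv2.minAreaRect(t);print(m,proj(w,[.455,-.157,.008]))
q=onz(w,cv2.boxPoints(m),.008);print(q,q.mean(0),np.linalg.norm(q[0]-q[1]),np.linalg.norm(q[1]-q[2]),np.arctan2(*(q[1]-q[0])[:2]),np.arctan2(*(q[2]-q[1])[:2]))
b=cv2.minAreaRect(blobs(sub(w,sat,box),50)[0]);print(b,onz(w,[b[0]],.04))
E
```

```text
[ 92 123 255] [  0   0 255] [108 180 245]
((256.32080078125, 177.87738037109375), (56.25120544433594, 69.54299926757812), 87.51044464111328) [[253.1883 176.6329]]
[[ 0.483  -0.1217  0.008 ]
 [ 0.4862 -0.1964  0.008 ]
 [ 0.4227 -0.2012  0.008 ]
 [ 0.4191 -0.1225  0.008 ]] [ 0.4528 -0.1604  0.008 ] 0.07481179498273013 0.06370009720966478 3.097552889838297 -1.646515308468417
((256.35540771484375, 180.89691162109375), (50.20037078857422, 22.79817771911621), 86.8201675415039) [[ 0.4579 -0.1603  0.04  ]]
```

jog_arm(
  moves=[0.009,0.005,0.18,0,0,-0.041,0,0.009,0.005,0.34,0,0,-0.041,0,0.009,0.005,0.42,0,0,-0.041,0,0.009,0.005,0.469,0,0,-0.041,0,0.009,0.005,0.469,0,0,-0.041,0,0.009,0.005,0.469,0,0,-0.041,-1,0.009,0.005,0.469,0,0,-0.041,-1,0.009,0.005,0.469,0,0,-0.041,-1],
  newtons=35,
)

```text
time: 3.45
position: [0.4577, -0.1598, 0.0136]
tool_rot: [3.14, 0.069, 0.002]
ft_force: [-0.2, -0.3, 0.3]
grip_width: 0.245
grip_force: 0.0
```

jog_arm(
  moves=[0,0,0,0,0,0,-1,0,0,0,0,0,0,-1,0,0,0,0,0,0,-1,0,0,0,0,0,0,-1,0,0,-0.05,0,0,0,-1,0,0,-0.2,0,0,0,-1,0,0,-0.4,0,0,0,-1,0,0,-0.6,0,0,0,-1],
)

```text
time: 4.45
position: [0.4566, -0.1592, 0.195]
tool_rot: [-3.141, -0.069, 0.0]
ft_force: [1.8, -0.5, -1.2]
grip_width: 0.134
grip_force: 35.0
```

```bash
cat > goto.py <<'E'
from h import *
np.set_printoptions(precision=4,suppress=True)
def frame(psi,t):
    x=np.array([np.cos(t)*np.cos(psi),np.cos(t)*np.sin(psi),np.sin(t)]);n=np.array([-np.sin(t)*np.cos(psi),-np.sin(t)*np.sin(psi),np.cos(t)])
    return x,np.cross(n,x),n
def delta(c,psi,t,dx,dy,dn):  # TCP target = c + dx,dy,dn in pocket axes, tool x = pocket x
    x,y,n=frame(psi,t);s=ctrl.get_state();A=R.from_rotvec(s["tool_rot"]).as_matrix()
    B=np.c_[x,-y,-n];P=c+dx*x+dy*y+dn*n
    print("target",P,"shift",A.T@(P-s["position"])/.3,"turn",R.from_matrix(A.T@B).as_rotvec()/(np.pi/3),"ft",s["ft_force"],"q",s["joint_positions"],"t",s["time"])
E
python3 - <<'E'
from goto import *
delta(np.array([.583,.1277,.0925]),.285,.56,-.05,0,.12)
E
```

```text
target [0.4812 0.0979 0.1676] shift [ 0.1195 -0.8525  0.0911] turn [ 0.0644  0.5322 -0.2239] ft [ 1.8252 -0.4917 -1.1633] q [ 0.7198 -0.     -0.4362  1.8749 -0.      1.2667 -1.2431] t 4.45
```

jog_arm(
  moves=[0.02,-0.17,0,0.01,0.09,-0.04,-1,0.04,-0.34,0,0.02,0.18,-0.08,-1,0.06,-0.51,0,0.03,0.27,-0.12,-1,0.08,-0.68,0.02,0.05,0.39,-0.17,-1,0.12,-0.85,0.05,0.06,0.53,-0.22,-1,0.12,-0.85,0.09,0.06,0.53,-0.22,-1,0.12,-0.85,0.09,0.06,0.53,-0.22,-1,0.12,-0.85,0.09,0.06,0.53,-0.22,-1],
)

```text
time: 5.45
position: [0.4975, 0.1053, 0.1506]
tool_rot: [-2.927, -0.427, -0.807]
ft_force: [0.6, -0.1, -0.8]
grip_width: 0.136
grip_force: 35.0
```

```bash
python3 - <<'E'
from goto import *
w=cam("wrist");cv2.imwrite("pics/w2.png",w["bgr"])
delta(np.array([.583,.1277,.0925]),.285,.56,-.05,0,.12)
x,y,n=frame(.285,.56);c=np.array([.583,.1277,.0925])
print(proj(w,[c]+[c+i*x*.0305+j*y*.0385 for i in(1,-1) for j in(1,-1)]))
E
```

```text
target [0.4812 0.0979 0.1676] shift [-0.0258 -0.0028 -0.0768] turn [ 0.0018  0.0193 -0.0006] ft [ 0.5491 -0.1568 -0.5355] q [ 0.102  -0.3015 -0.292   2.3246 -0.2337  0.5776 -1.3265] t 5.5
[[257.5822 139.6881]
 [213.1737 103.8772]
 [302.4474 104.2596]
 [215.6538 172.7975]
 [299.0917 173.1612]]
```

View pics/w2.png

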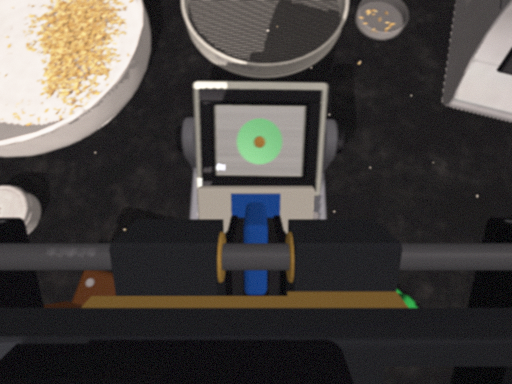

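The wrist view shows the pocket floor at about (216,106) to (304,177), with the pin at (260,142). The held tile's upper edge is at row 187, level with the pocket edges.

```bash
cat > pose.py <<'E'
from goto import *
def quad(c):
    h=cv2.convexHull(c)
    q=cv2.approxPolyDP(h,.06*cv2.arcLength(h,True),True)[:,0].astype(float)
    pts=c[:,0].astype(float);L=[]
    for i in range(len(q)):   # fit lines to the sides
        a,b=q[i],q[(i+1)%len(q)];u=(b-a)/np.linalg.norm(b-a);nn=np.array([-u[1],u[0]]);s=(pts-a)@u
        k=(abs((pts-a)@nn)<2.5)&(s>.15*np.linalg.norm(b-a))&(s<.85*np.linalg.norm(b-a))
        vx,vy,x0,y0=cv2.fitLine(pts[k].astype(np.float32),cv2.DIST_HUBER,0,.01,.01).ravel();L.append((-vy,vx,-vy*x0+vx*y0))
    return np.array([np.linalg.solve([L[i-1][:2],L[i][:2]],[L[i-1][2],L[i][2]]) for i in range(len(q))])
E
python3 - <<'E'
from pose import *
w=cam("wrist");g=cv2.cvtColor(w["bgr"],cv2.COLOR_BGR2GRAY)
print(g[150,190:235],g[85:115,240])
m=sub(w,g>80,(206,97,314,184));c=near(blobs(m,1000),(260,142));q=quad(c);print(q)
H=w["hsv"].astype(int);pin=(H[...,0]<25)&(H[...,1]>90);pb=blobs(sub(w,pin,(240,120,280,165)),5)
print("pin",cv2.minAreaRect(pb[0]) if pb else None)
cen=q.mean(0);q=np.array(sorted(q,key=lambda p:np.arctan2(p[1]-cen[1],p[0]-cen[0])));print(q) # TL,TR,BR,BL
obj=np.float64([[.0305,.0385,0],[.0305,-.0385,0],[-.0305,-.0385,0],[-.0305,.0385,0]])
K=np.array([[w["fx"],0,w["cx"]],[0,w["fy"],w["cy"]],[0,0,1.]])
ok,rs,ts,er=cv2.solvePnPGeneric(obj,q,K,None,flags=cv2.SOLVEPNP_IPPE)
F=np.diag([1,-1,-1.])
for r,t,e in zip(rs,ts,er):
    A=w["R"]@F@cv2.Rodrigues(r)[0];P=w["C"]+w["R"]@F@t.ravel();x=A[:,0]
    print("c",P,"tilt",np.arcsin(x[2]),"yaw",np.arctan2(x[1],x[0]),"y",A[:,1],"err",e, "zpred",.075+.022*np.cos(np.arcsin(x[2])))
for T in (.5,.56,.6):
    z=.075+.022*np.cos(T);x,y,n=frame(.285,T);P=onplane(w,q,np.array([0.583,.1277,z]),n)
    print(T,P.mean(0),np.linalg.norm(P[0]-P[1]),np.linalg.norm(P[3]-P[2]),np.linalg.norm(P[0]-P[3]), np.arctan2(*( (P[0]-P[1])[:2]*[-1,1])),np.arctan2(*( (P[3]-P[2])[:2]*[-1,1])))
E
```

```text
[ 87 110 136 155 145 119  74  37  25  26  18  23  27  30  30  25  23  21
  26  40  80 123 152 161 158 159 158 156 160 161 158 155 159 161 157 156
 161 158 158 161 161 159 169 176 188] [169 170 170 167 162 132  81  37  26  21  24  25  24  33  29  31  24  22
  22   8  32  76 131 162 167 168 171 170 167 166]
[[209.3144 107.    ]
 [299.7471 107.    ]
 [296.279  177.    ]
 [211.4611 177.    ]]
pin ((254.0, 142.5), (9.0, 8.0), 90.0)
[[209.3144 107.    ]
 [299.7471 107.    ]
 [296.279  177.    ]
 [211.4611 177.    ]]
c [0.5794 0.1251 0.0973] tilt 0.5531186550640285 yaw 0.2719691104188027 y [-0.3133  0.9465  0.077 ] err [0.3271] zpred 0.09371958654942332
c [0.5798 0.1262 0.0978] tilt 0.30962111502976875 yaw 0.27379735179165493 y [-0.2471  0.9662 -0.0732] err [0.9063] zpred 0.09595387984051505
0.5 [0.5813 0.1262 0.0932] 0.07851682901306095 0.07773188877987398 0.06176678349148665 0.2844990439287861 0.28407042784993597
0.56 [0.5814 0.1262 0.0924] 0.07816923017031802 0.07851100265612304 0.06231047607763225 0.2845169742639478 0.2840906897147023
0.6 [0.5815 0.1263 0.0919] 0.07793973340789781 0.07904552327666037 0.06281255299568411 0.28452893023689857 0.2841045304155494
```

```bash
python3 - <<'E'
from goto import *
delta(np.array([.5814,.1262,.0937]),.284,.55,-.045,0,.06)
E
```

```text
target [0.5145 0.1067 0.1213] shift [-0.0101 -0.0076  0.1161] turn [ 0.0032  0.0083 -0.0031] ft [ 0.3316 -0.5007 -0.4653] q [ 0.1043 -0.3014 -0.2902  2.3234 -0.2332  0.5773 -1.3267] t 5.55
```

jog_arm(
  moves=[-0.01,-0.008,0.06,0,0.008,0,-1,-0.01,-0.008,0.116,0,0.008,0,-1,-0.01,-0.008,0.116,0,0.008,0,-1,-0.01,-0.008,0.116,0,0.008,0,-1,-0.01,-0.008,0.116,0,0.008,0,-1,-0.01,-0.008,0.116,0,0.008,0,-1,-0.01,-0.008,0.116,0,0.008,0,-1,-0.01,-0.008,0.116,0,0.008,0,-1],
)

```text
time: 6.55
position: [0.5144, 0.1079, 0.1211]
tool_rot: [-2.924, -0.413, -0.825]
ft_force: [-0.5, 0.9, -1.3]
grip_width: 0.136
grip_force: 35.0
```

```bash
python3 - <<'E'
from goto import *
w=cam("wrist");cv2.imwrite("pics/w3.png",cv2.resize(w["bgr"][40:290,130:390],None,fx=2.4,fy=2.4))
delta(np.array([.5814,.1262,.0937]),.284,.55,-.045,0,.06)
E
```

```text
target [0.5145 0.1067 0.1213] shift [-0.0003  0.0039 -0.0011] turn [ 0.0019 -0.0001 -0.0025] ft [-0.3342  0.9652 -1.294 ] q [ 0.1065 -0.2192 -0.3174  2.3381 -0.2173  0.4702 -1.3462] t 6.6
```

View pics/w3.png

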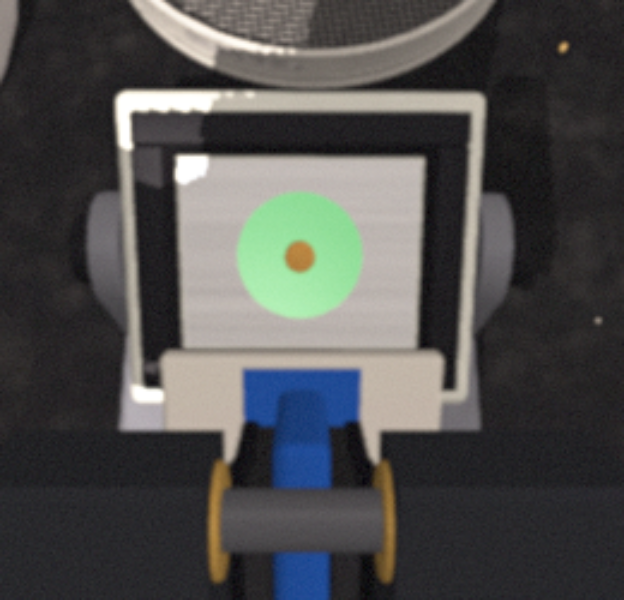

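The close view shows the pocket floor's upper corners at crop (177,156) and (426,155), and the pin at (300,256). The tile's leading edge runs from (163,352) to (443,352), parallel to the pocket and nearly centred on it.

```bash
python3 - <<'E'
from goto import *
w=cam("wrist");s=ctrl.get_state();A=R.from_rotvec(s["tool_rot"]).as_matrix();p=s["position"]
f=lambda L:np.array([(130+u/2.4,40+v/2.4) for u,v in L])
tool=lambda P:(P-p)@A
tz=A[:,2]
def at(L,z): return tool(onplane(w,f(L),p+z*tz,tz))
print("tile edge",at([(163,352),(443,352)],.0056))
fl=[(177,156),(426,155),(419,345),(182,345),(300,256)]
for T in(.5,.55,.6):
    x,y,n=frame(.284,T);c=np.array([.5814,.1262,.075+.022*np.cos(T)])
    P=onplane(w,f(fl),c,n);q=tool(P)
    print(T,"floor in tool\n",q,"top w",np.linalg.norm(P[0]-P[1]),"bot w",np.linalg.norm(P[2]-P[3]),"world up-mid",(P[0]+P[1])/2,"pin tip",tool(onplane(w,f(fl[4:]),c+.006*n,n)))
# head outer top corners, top face 6 mm above floor
o=[(116,92),(487,94)]
for T in(.5,.55,.6):
    x,y,n=frame(.284,T);c=np.array([.5814,.1262,.075+.022*np.cos(T)])+.006*n
    P=onplane(w,f(o),c,n);print("outer",tool(P),np.linalg.norm(P[0]-P[1]))
E
```

```text
tile edge [[ 0.0264 -0.0341  0.0056]
 [ 0.0264  0.037   0.0056]]
0.5 floor in tool
 [[ 0.0752 -0.0378  0.0605]
 [ 0.0755  0.04    0.0607]
 [ 0.015   0.0401  0.0577]
 [ 0.0151 -0.0384  0.0575]
 [ 0.0443  0.0006  0.0591]] top w 0.07780470835813287 bot w 0.07849909702010541 world up-mid [0.6069 0.1334 0.1088] pin tip [[0.045  0.0006 0.0531]]
0.55 floor in tool
 [[ 0.0752 -0.0376  0.0595]
 [ 0.0755  0.0398  0.0597]
 [ 0.0145  0.0404  0.0597]
 [ 0.0146 -0.0388  0.0595]
 [ 0.0442  0.0006  0.0596]] top w 0.07744460412645195 bot w 0.0792025589245249 world up-mid [0.6063 0.1332 0.1096] pin tip [[0.0449 0.0006 0.0536]]
0.6 floor in tool
 [[ 0.0752 -0.0374  0.0585]
 [ 0.0755  0.0397  0.0586]
 [ 0.014   0.0408  0.0617]
 [ 0.0141 -0.0391  0.0615]
 [ 0.0441  0.0006  0.0601]] top w 0.07708861095167938 bot w 0.07992768171930083 world up-mid [0.6058 0.1331 0.1105] pin tip [[0.0449 0.0006 0.0541]]
outer [[ 0.0935 -0.0542  0.0554]
 [ 0.0929  0.0565  0.0556]] 0.11074764269390373
outer [[ 0.0933 -0.0537  0.0535]
 [ 0.0927  0.056   0.0537]] 0.10977617611535062
outer [[ 0.0931 -0.0532  0.0515]
 [ 0.0925  0.0556  0.0518]] 0.10881187972370479
```

```bash
python3 - <<'E'
from goto import *
w=cam("wrist");g=cv2.GaussianBlur(cv2.cvtColor(w["bgr"],cv2.COLOR_BGR2GRAY),(3,3),0).astype(float)
def edge(rows,c0,c1,rise):  # subpixel: strongest step of the given sign
    o=[]
    for r in rows:
        d=np.diff(g[r,c0:c1])*rise;k=d.argmax()
        if d[k]<15:continue
        j=slice(max(k-2,0),k+3);o.append((c0+.5+(np.arange(c0,c1-1)[j]-c0)@d[j].clip(0)/d[j].clip(0).sum(),r))
    return np.float32(o)
def line(o):
    vx,vy,x,y=cv2.fitLine(o,cv2.DIST_HUBER,0,.01,.01).ravel();res=(o-[x,y])@[-vy,vx];return lambda r:(x+(r-y)*vx/vy,r),np.std(res),len(o)
def dirn(la,lb,r0,r1):
    N=[np.cross(*ray(w,[l(r0),l(r1)])) for l in(la,lb)];d=np.cross(*N);d/=np.linalg.norm(d);return d*np.sign(d[2])
rows=range(118,182)
sets={"floor":(edge(rows,198,213,1),edge(rows,296,314,-1)),"outer":(edge(range(95,190),172,196,1),edge(range(95,190),316,340,-1)),"inner-border":(edge(range(118,190),178,196,-1),edge(range(118,190),314,334,1))}
for n,(a,b) in sets.items():
    la,sa,na=line(a);lb,sb,nb=line(b);d=dirn(la,lb,110,180)
    print(n,na,nb,sa,sb,la(110),la(180),lb(110),lb(180),"dir tilt",np.arcsin(d[2]),"yaw",np.arctan2(d[1],d[0]))
E
```

```text
floor 64 64 0.113022014 0.069359325 (np.float32(202.81331), 110) (np.float32(205.09985), 180) (np.float32(306.58325), 110) (np.float32(303.64835), 180) dir tilt 0.4996070664971125 yaw 0.27518120993812145
outer 95 95 0.620415 0.4026529 (np.float32(179.80951), 110) (np.float32(183.42459), 180) (np.float32(330.15894), 110) (np.float32(325.69806), 180) dir tilt 0.514540781542027 yaw 0.2736891288899474
inner-border 72 72 0.06623753 0.09852821 (np.float32(184.67163), 110) (np.float32(188.26363), 180) (np.float32(324.7122), 110) (np.float32(320.66974), 180) dir tilt 0.5180731146408823 yaw 0.27676884538086727
```

```bash
python3 - <<'E'
from goto import *
delta(np.array([.5813,.1261,.0940]),.28,.512,.0013,.00145,.0136+.018)
E
```

```text
target [0.5671 0.1235 0.1222] shift [ 0.1585 -0.0015  0.0924] turn [-0.0002 -0.0363  0.0007] ft [-0.0109 -0.8058 -1.361 ] q [ 0.1065 -0.219  -0.3173  2.3382 -0.2173  0.4702 -1.3462] t 6.7
```

jog_arm(
  moves=[0.06,0,0,0,-0.02,0,-1,0.12,-0.001,0.02,0,-0.036,0,-1,0.158,-0.002,0.05,0,-0.036,0,-1,0.158,-0.002,0.092,0,-0.036,0,-1,0.158,-0.002,0.092,0,-0.036,0,-1,0.158,-0.002,0.092,0,-0.036,0,-1,0.158,-0.002,0.092,0,-0.036,0,-1,0.158,-0.002,0.092,0,-0.036,0,-1],
)

```text
time: 7.7
position: [0.567, 0.1234, 0.1226]
tool_rot: [-2.943, -0.416, -0.772]
ft_force: [0.7, -0.0, -0.7]
grip_width: 0.134
grip_force: 35.0
```

```bash
python3 - <<'E'
from goto import *
delta(np.array([.5813,.1261,.0940]),.28,.512,.0013,.00145,.0136+.018)
w=cam("wrist");s=cam("scene")
cv2.imwrite("pics/w4.png",np.hstack([cv2.resize(w["bgr"][90:290,150:370],None,fx=1.8,fy=1.8),cv2.resize(s["bgr"][150:250,140:250],None,fx=3.6,fy=3.6)]))
E
```

```text
target [0.5671 0.1235 0.1222] shift [-0.0002 -0.0002  0.0016] turn [ 0.0003 -0.0009  0.0007] ft [ 0.6514 -0.0474 -0.7149] q [ 0.1378 -0.068  -0.3752  2.1944 -0.0893  0.4992 -1.4659] t 7.7
```

View pics/w4.png

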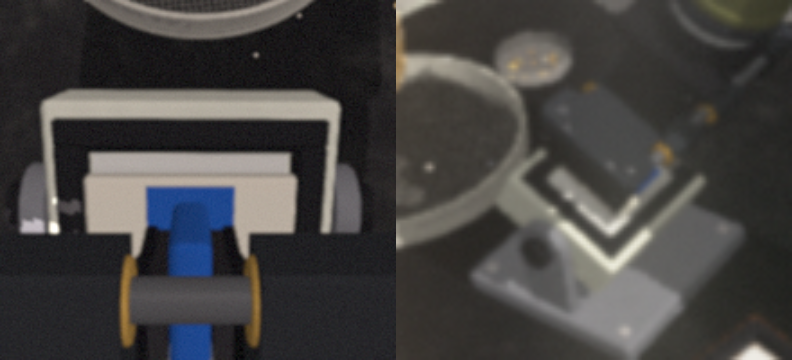

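The wrist crop shows the tile's edge (columns 85–297, row 175) centred over the pocket floor, whose visible top edge spans 90–291 at row 152. The scene crop shows the tile parallel above the head.

```bash
python3 - <<'E'
from goto import *
w=cam("wrist");s=ctrl.get_state();A=R.from_rotvec(s["tool_rot"]).as_matrix();p=s["position"];tz=A[:,2]
f=lambda L:np.array([(150+u/1.8,90+v/1.8) for u,v in L])
at=lambda L,z:(onplane(w,f(L),p+z*tz,tz)-p)@A
print("tile",at([(85,175),(297,175)],.0056))
for z in(.0296,.0316):print("floor top",at([(90,152),(291,152)],z))
E
```

```text
tile [[ 0.026  -0.0346  0.0056]
 [ 0.026   0.0372  0.0056]]
floor top [[ 0.0287 -0.0372  0.0296]
 [ 0.0287  0.0396  0.0296]]
floor top [[ 0.0283 -0.0376  0.0316]
 [ 0.0283  0.04    0.0316]]
```

jog_arm(
  moves=[0,0,0.01,0,0,0,-1,0,0,0.02,0,0,0,-1,0,0,0.027,0,0,0,-1,0,0,0.033,0,0,0,-1,0,0,0.037,0,0,0,-1,0,0,0.04,0,0,0,-1,0,0,0.042,0,0,0,-1,0,0,0.043,0,0,0,-1],
)

```text
time: 8.85
position: [0.573, 0.1253, 0.111]
tool_rot: [-2.943, -0.416, -0.771]
ft_force: [0.0, -0.7, 0.6]
grip_width: 0.133
grip_force: 35.0
```

```bash
cat > st.py <<'E'
from goto import *
s=ctrl.get_state();x,y,n=frame(.28,.512);B=np.c_[x,y,n];A=R.from_rotvec(s["tool_rot"]).as_matrix();F=np.array(s["ft_force"])
print("t",s["time"],"TCP pocket mm",1e3*((s["position"]-np.array([.5813,.1261,.0940]))@B),"F pocket",F@B,"M tool",np.array(s["torque"])@A,"turn err deg",R.from_matrix(A.T@np.c_[x,-y,-n]).as_rotvec()*57.3,"grip",s["grip_width"],s["grip_force"])
E
python3 st.py
```

```text
t 8.85 TCP pocket mm [ 1.1978  1.4967 18.8766] F pocket [ 0.1532 -0.6534  0.5647] M tool [ 0.0177 -0.7371  0.0011] turn err deg [-0.0004 -0.0179  0.0384] grip 0.13257242355748292 35.00005756504834
```

jog_arm(
  moves=[0,0,0.002,0,0,0,-1,0,0,0.004,0,0,0,-1,0,0,0.006,0,0,0,-1,0,0,0.008,0,0,0,-1,0,0,0.01,0,0,0,-1,0,0,0.01,0,0,0,-1,0,0,0.01,0,0,0,-1,0,0,0.01,0,0,0,-1],
)

```text
time: 9.85
position: [0.5745, 0.1257, 0.1085]
tool_rot: [-2.943, -0.416, -0.771]
ft_force: [-0.9, -0.8, 0.7]
grip_width: 0.133
grip_force: 35.0
```

```bash
python3 st.py
```

```text
t 9.85 TCP pocket mm [ 1.2572  1.4767 15.8832] F pocket [-0.6168 -0.5068  1.1723] M tool [ 0.042  -0.7445  0.0233] turn err deg [ 0.0011 -0.0258  0.0401] grip 0.13289237562522963 34.999937089160085
```

Pin force only so far, so keep going down gently.

jog_arm(
  moves=[0,0,0.001,0,0,0,-1,0,0,0.002,0,0,0,-1,0,0,0.003,0,0,0,-1,0,0,0.004,0,0,0,-1,0,0,0.005,0,0,0,-1,0,0,0.005,0,0,0,-1,0,0,0.005,0,0,0,-1,0,0,0.005,0,0,0,-1],
)

```text
time: 10.85
position: [0.5751, 0.1259, 0.1071]
tool_rot: [-2.943, -0.416, -0.771]
ft_force: [-1.2, 0.2, 0.6]
grip_width: 0.134
grip_force: 35.0
```

```bash
python3 st.py
```

```text
t 10.85 TCP pocket mm [ 1.2169  1.5029 14.3615] F pocket [-0.6688  0.5102  1.0754] M tool [ 0.0453 -0.7415  0.05  ] turn err deg [-0.0012 -0.0227  0.04  ] grip 0.13427396389163995 34.999906327575445
```

jog_arm(
  moves=[0,0,0.001,0,0,0,-1,0,0,0.002,0,0,0,-1,0,0,0.003,0,0,0,-1,0,0,0.004,0,0,0,-1,0,0,0.005,0,0,0,-1,0,0,0.005,0,0,0,-1,0,0,0.005,0,0,0,-1,0,0,0.005,0,0,0,-1],
)

```text
time: 11.85
position: [0.5757, 0.126, 0.1061]
tool_rot: [-2.944, -0.416, -0.771]
ft_force: [-7.2, -1.7, 7.1]
grip_width: 0.136
grip_force: 35.0
```

```bash
python3 st.py
```

```text
t 11.85 TCP pocket mm [ 1.1897  1.5085 13.2226] F pocket [-2.9453  0.3887  9.8293] M tool [ 0.0301 -1.063   0.005 ] turn err deg [ 0.0093 -0.0056  0.0489] grip 0.13601511340887068 35.00264176167548
```

jog_arm(
  moves=[0,0,0,0,0.01,0,-1,0,0,0,0,0.02,0,-1,0,0,0,0,0.02,0,-1,0,0,0,0,0.02,0,-1,0,0,0,0,0.02,0,-1,0,0,0,0,0.02,0,-1,0,0,0,0,0.02,0,-1,0,0,0,0,0.02,0,-1],
)

```text
time: 12.85
position: [0.5755, 0.126, 0.1063]
tool_rot: [-2.933, -0.415, -0.8]
ft_force: [-7.6, -1.8, 9.6]
grip_width: 0.136
grip_force: 35.0
```

```bash
python3 st.py
```

```text
t 12.85 TCP pocket mm [ 1.1395  1.4914 13.4315] F pocket [-2.1159  0.364  12.1756] M tool [ 0.0884 -1.6054 -0.0089] turn err deg [ 0.0135 -1.1853  0.0509] grip 0.13570410714734094 35.00201313290745
```

jog_arm(
  moves=[0,0,0,0,-0.01,0,-1,0,0,0,0,-0.02,0,-1,0,0,0,0,-0.03,0,-1,0,0,0,0,-0.04,0,-1,0,0,0,0,-0.04,0,-1,0,0,0,0,-0.04,0,-1,0,0,0,0,-0.04,0,-1,0,0,0,0,-0.04,0,-1],
)

```text
time: 13.85
position: [0.5756, 0.126, 0.1066]
tool_rot: [-2.954, -0.418, -0.741]
ft_force: [-10.7, -3.0, 11.6]
grip_width: 0.136
grip_force: 35.0
```

```bash
python3 st.py; python3 - <<'E'
from h import *
w=cam("wrist");s=cam("scene")
cv2.imwrite("pics/w5.png",np.hstack([cv2.resize(w["bgr"][90:290,150:370],None,fx=1.8,fy=1.8),cv2.resize(s["bgr"][150:250,140:250],None,fx=3.6,fy=3.6)]))
E
```

```text
t 13.85 TCP pocket mm [ 1.4036  1.505  13.6246] F pocket [-3.9579  0.0359 15.5738] M tool [ 0.0804 -1.3377 -0.    ] turn err deg [0.0203 1.1942 0.0576] grip 0.13602006745401496 35.00142187345773
```

View pics/w5.png

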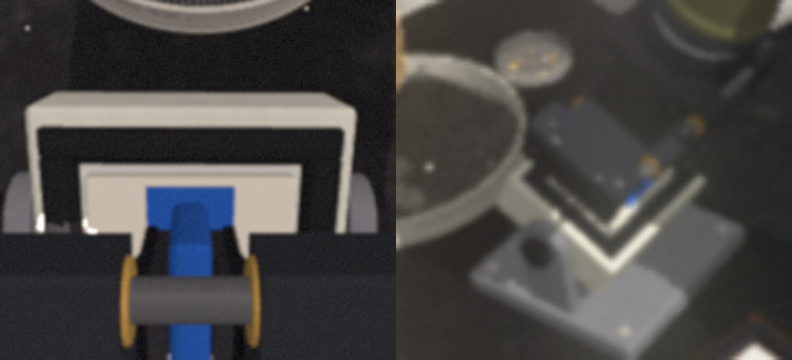

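The tile now sits inside the pocket with an even margin on the sides in view. Tilting either way raised the force, so flush is at about 0.518 rad. I'll set that tilt with a light extra press.

jog_arm(
  moves=[0,0,0,0,0.01,0,-1,0,0,0,0,0.02,0,-1,0,0,0,0,0.026,0,-1,0,0,0.001,0,0.026,0,-1,0,0,0.001,0,0.026,0,-1,0,0,0.001,0,0.026,0,-1,0,0,0.001,0,0.026,0,-1,0,0,0.001,0,0.026,0,-1],
)

```text
time: 14.95
position: [0.5757, 0.126, 0.1061]
tool_rot: [-2.941, -0.416, -0.779]
ft_force: [-10.6, -2.1, 10.4]
grip_width: 0.134
grip_force: 35.0
```

```bash
python3 st.py
```

```text
t 14.95 TCP pocket mm [ 1.1972  1.5009 13.1709] F pocket [-4.3031  0.8735 14.3255] M tool [ 0.0779 -1.4916  0.0303] turn err deg [ 0.0154 -0.3474  0.0529] grip 0.13374058601099045 35.00315995886922
```

jog_arm(
  moves=[-0.001,0,0,0,0,0,-1,-0.0015,0,0,0,0,0,-1,-0.0015,0,0,0,0,0,-1,-0.0015,0,0,0,0,0,-1,-0.0015,0,0,0,0,0,-1,-0.0015,0,0,0,0,0,-1,-0.0015,0,0,0,0,0,-1,-0.0015,0,0,0,0,0,-1],
)

```text
time: 15.95
position: [0.5757, 0.1261, 0.1061]
tool_rot: [-2.94, -0.416, -0.781]
ft_force: [-8.4, -2.4, 9.3]
grip_width: 0.139
grip_force: 35.0
```

```bash
python3 st.py; python3 - <<'E'
from goto import *
w=cam("wrist");s=ctrl.get_state();g=cv2.GaussianBlur(cv2.cvtColor(w["bgr"],cv2.COLOR_BGR2GRAY),(3,3),0)
cv2.imwrite("pics/w6.png",cv2.resize(w["bgr"][150:230,165:355],None,fx=4,fy=4,interpolation=cv2.INTER_CUBIC))
E
```

```text
t 15.95 TCP pocket mm [ 1.2151  1.5313 13.1759] F pocket [-3.0665  0.0088 12.4373] M tool [ 0.0963 -1.2687 -0.0361] turn err deg [ 0.013  -0.3955  0.0568] grip 0.13904321041443615 35.00325253698975
```

View pics/w6.png

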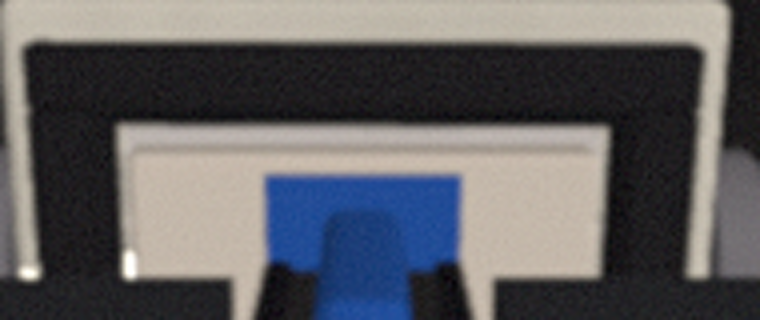

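The final view shows the tile inside the pocket, parallel to its edges and clear of the rim. The press is steady at about 12 N along the pocket normal, so I'm handing it in.

```bash
python3 -c "
from bench import ctrl
print(ctrl.close_job())"
```

```text
the job is handed in; nothing more can be done
None
```

I fitted the white tile face down in the grey reader's pocket at about 0.52 rad and handed the job in at about 16 s, still gripping it (35 N) and pressing with about 12 N; flush seating and the pin being fully in are inferred from force, depth and camera views, as neither was measured directly.

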